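# Locate the vial block on the reading station

### The job

Put the aluminium vial block on the reading station's deck and push it home under the light frame: first press its long side firmly against both brass pins, then slide it along the pins and press its end firmly against the blue end stop. Press with about 15 to 20 N and never more than 40 N, keep the block upright, do not bump the light frame, and leave the other jars, bottles and boxes where they stand. Leave the block square and touching all three locators, released and at rest.

Things in the scene. Friction and masses are not known exactly. Their poses are not given: they have to be found in the camera images.
- vial_block: Loose aluminium block, 96 (x) x 56 (y) x 30 (z) mm, two rows of four green-capped vials fixed in its top, up to 45 mm above its underside; 0.3 to 0.65 kg, starts on the bench. Its 56 mm width can be gripped from above. Origin: centre of its underside; x along its length, y across its width. The same either way round.
- station: Fixed reading station: flat deck 220 (x) x 260 (y) mm, its top 24 mm above the bench. Origin: centre of its underside; x points away from the robot to the end stop, y left to the pins. Its right part (local y below 20 mm) and near part are open above. A 24 mm steel post, 170 mm high, stands at local (94, 114) mm. The block slides on the deck with 1 to 6 N of friction drag.
- home (a point): Point on the deck top (station local (30, 60, 24) mm) where the centre of the block's underside must be when the block touches both pins and the end stop; axes parallel to the station's, and the block's axes are then parallel to them too.
- pin_far: Fixed upright brass dowel pin, 10 mm diameter, 22 mm high; origin at its foot on the deck, at (28, 33) mm from home in station axes. The block's left long side rests against it.
- pin_near: The same pin at (-28, 33) mm from home in station axes.
- end_stop: Fixed blue block, 12 (x) x 26 (y) x 22 (z) mm; origin at the centre of its foot, (54, 0) mm from home in station axes; its face towards -x stops the block's far end. Pins and stop are rigid.
- light_frame: Fixed grey rectangular frame on the post, open in the middle; origin that of the station. Bars 14 mm wide, 134 to 174 mm above the bench; outline 34 to 106 mm in station x, 32 to 126 mm in y: its right edge stands straight above the block's right long side when home. An upright gripper cannot push there at the middle of that side: lean the tool to the right by 30 to 45 degrees.
- amber_bottle: Loose bystander: amber bottle, 60 mm diameter, 140 mm high, on the bench; origin at the centre of its foot.
- jar: Loose bystander: glass jar, 48 mm diameter, 50 mm high, on the bench; origin at the centre of its foot.
- tip_box: Loose bystander: blue box with clear lid, 89 x 89 x 67 mm, on the bench; origin at the centre of its foot.
- small_jar: Loose bystander: small amber jar, 28 mm diameter, 35 mm high, on the near left corner of the deck; origin at the centre of its foot.
- flask: Loose bystander: green conical flask, 80 mm diameter, 108 mm high, on the bench; origin at the centre of its foot.
- wash_bottle: Loose bystander: white bottle, 60 mm diameter, 150 mm high, on the bench; origin at the centre of its foot.

How it is judged:
By the outcome, as a careful person would: the job done as asked, in the order asked, and still so for the second after the job is handed in, with the robot touching nothing.
It also fails if it takes over 72 s, if anything falls off the work surface, if the arm or the gripper's body presses on something with over 40 N, if the wrist force passes 120 N, or if a joint passes its speed limit or range.

### The arm

A 7-joint arm with a two-finger parallel gripper is mounted at the origin on the work surface. World frame = base frame: x ahead of the robot, y to its left, z up, the work surface at z = 0. Lengths are in m, angles in rad, forces in N, time in s.
With the tool pointing down it reaches from about 0.4 to 0.85 m from the base axis. Payload 4.5 kg.
Tool frame: the origin (TCP) lies at the very end of the fingers, on their centre line; the grasp point (between the pads) lies 19 mm behind it (r.grip_depth is the z of the grasp point in the tool frame, in m); z points along the fingers, y is the line along which they close (so a half turn about z gives the same grasp; the last joint's range is limited). The gripper opens to 88 mm and grips with 3 to 60 N. Pads are 18 mm wide; open, the fingers measure 123 mm over their backs; the gripper's body (75 mm by 187 mm) begins 45 mm behind the grasp point.
Start: joints at [1.293, 0.689, -0.195, 1.565, 0.157, 0.902, -0.215], TCP at [0.192, -0.595, 0.239] pointing down, gripper open.
Joint ranges: [-3.01, 3.01], [-0.46, 2.08], [-1.47, 1.51], [0.13, 2.56], [-1, 4.14], [0.04, 2.09], [-2.66, 2.66]. Speed limits (rad/s): [2.57, 2.57, 3.14, 3.14, 3.14, 3.14, 3.14].

### API

Orientations are given as a unit quaternion [x, y, z, w].
In Python, from plant import r, snapshot, camera_params, finish_job gives the robot as it stands (r), with the cameras as plain functions and the job as plain functions.
- The arm moves only by the shell command python3 steer.py FILE [FORCE], which reads ROWS from the file FILE. ROWS is one flat JSON list of numbers that holds 1 to 10 rows one after another, with no inner brackets; each row has 7 numbers: the opening from 0.0 (shut) to 1.0 (fully open), then dx, dy, dz in fractions of the full range, 1 being 0.6 m, then a rotation vector rx, ry, rz in fractions of the full range, 1 being pi/2 rad; each row is the pose to reach, as a shift and turn from the pose commanded when the command began, along the tool's axes at that moment; what a row does not reach only later rows make up. A row lasts 1/10 s, in which the tool goes at most 0.05 m and 0.15 rad, less where a joint would pass 70% of its speed; a pose out of reach is approached as far as the arm can. The fingers move at their own pace and stop on an object; FORCE is the grip in N (left out, the last holds). Time passes only in rows, so rows that do not move let the fingers close. It prints the time, the measured TCP pose, the force, the opening and the grip force at its end. Input that does not fit is refused with a message, and nothing moves.
- r.get_state(): the state, without advancing time (a new reading comes with each control period).
- snapshot(name): name is "side" or "top"; returns the picture (480x640x3 uint8, red, green, blue); there is no depth.
- camera_params(name): a dict with "fx", "fy", "cx", "cy" (pixels), "rvec" (rotation vector, rad) and "tvec" (3), from world to camera coordinates, as OpenCV has them. Camera axes: x right, y down, z forward; pixel columns grow to the right and rows downward; lengths in m; the calibration is good to about 2 mm. A picture is of the moment at which its call begins. camera_params takes no time and is no camera call.
- finish_job(): hands the job in; it is judged then, once.
The state is a dict: "clock": time; "q": joint angles; "qd": joint speeds; "joint_torque": joint torques, N m; "tool_pos": TCP position; "eef_rot": TCP orientation; "contact_force": force on the tool from outside, world axes, zero at the start; "moment": the same for the moment, N m; "opening": opening from 0.0 (shut) to 1.0 (fully open); "finger_force": force on a finger pad.
Only numpy, scipy, OpenCV 4.12 (cv2) and the standard library are available. Lean on these libraries where they do the work, as an engineer would, in place of code of your own. Each camera call takes 0.05 s, during which the arm holds its last target. There are 200 camera calls.

## Working session

There is one attempt and no reset: what is moved stays moved. The work goes in short steps, Python scripts to look and compute and a shell command to move; the robot and the scene stay as the last step left them, time stands still between calls to the robot, and variables do not carry over. Pictures are saved under pics/ and viewed, at most 10 in all, crops included, and the job is handed in when it is done.

```bash
ls; mkdir -p pics; python3 - <<'E'
from plant import r, snapshot, camera_params, finish_job
import cv2,numpy as np
for n in("top","side"):
    cv2.imwrite(f"pics/{n}0.png",snapshot(n)[:,:,::-1]); print(n,camera_params(n))
s=r.get_state();print(s, r.grip_depth)
E
```

```text
pics
plant.py
steer.py
top {'fx': 462.3695779331851, 'fy': 462.3695779331851, 'cx': 310.3697745091302, 'cy': 234.0648659840054, 'rvec': array([ 2.17269838, -2.12036334,  0.14857289]), 'tvec': array([-0.07614338,  0.59512803,  1.2265745 ])}
side {'fx': 441.97011849747025, 'fy': 441.97011849747025, 'cx': 322.81970829254095, 'cy': 237.77395983417264, 'rvec': array([ 0.8481542 , -2.64033677,  0.95677699]), 'tvec': array([0.44316086, 0.32249044, 0.88376387])}
{'clock': 0.1, 'q': array([ 1.29283156,  0.68989392, -0.19451304,  1.56619854,  0.15734079,
        0.90252512, -0.21512017]), 'qd': array([ 4.79729965e-04, -2.16593482e-04, -1.89055600e-03, -2.33146856e-03,
        1.56851927e-03, -4.61473238e-04, -2.95908750e-05]), 'joint_torque': array([-3.99293916e-03, -5.28506291e+01, -1.27179053e+00, -1.53838027e+01,
       -5.25807298e-02,  1.95800538e-03,  7.62805030e-05]), 'tool_pos': array([ 0.19148658, -0.59436313,  0.238005  ]), 'eef_rot': array([ 9.87869091e-01,  1.55286814e-01, -2.03852169e-04, -7.89429461e-04]), 'contact_force': array([ 0.10418529, -1.05771995,  0.33544586]), 'moment': array([ 0.03541956,  0.01957138, -0.06240139]), 'finger_force': 0.0, 'opening': 1.0013222432639795} -0.0187
```

View pics/top0.png

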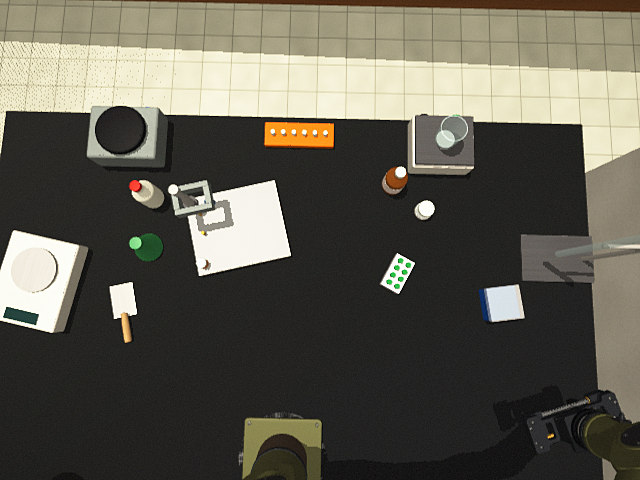

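View pics/side0.png

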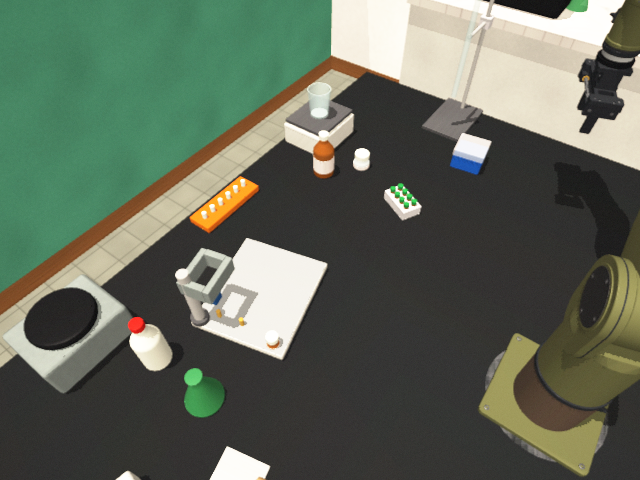

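The top view shows the block at about (398,273) with green caps, the station deck with corners near (275,181), (290,256) and (200,275), the frame at (193,198), the pins near (203,233) and the small jar at (206,265). The bottle and jar stand beyond the block at (395,182) and (425,210). In the side view the deck corners are near (250,240), (327,268) and (283,354), and the block is at (402,202).

```bash
cat > h.py <<'E'
from plant import r, snapshot, camera_params, finish_job
import cv2,numpy as np
from scipy.spatial.transform import Rotation as R
def cast(n,px,z):
    p=camera_params(n);K=np.array([[p["fx"],0,p["cx"]],[0,p["fy"],p["cy"]],[0,0,1]])
    M=cv2.Rodrigues(p["rvec"])[0];c=-M.T@p["tvec"]
    d=(np.c_[np.atleast_2d(px),np.ones(len(np.atleast_2d(px)))]@np.linalg.inv(K).T)@M
    return (c+d*((z-c[2])/d[:,2:]))[:,:2]
def proj(n,P):
    p=camera_params(n);K=np.array([[p["fx"],0,p["cx"]],[0,p["fy"],p["cy"]],[0,0,1]])
    return cv2.projectPoints(np.array(P,float).reshape(-1,1,3),p["rvec"],p["tvec"],K,None)[0][:,0]
def blobs(m,a=6):
    k,_,st,ce=cv2.connectedComponentsWithStats(m.astype(np.uint8));return [(st[i,4],ce[i]) for i in range(1,k) if st[i,4]>=a]
def caps(n,im,roi):
    x0,y0,x1,y1=roi;h=cv2.cvtColor(im[y0:y1,x0:x1],cv2.COLOR_RGB2HSV)
    m=(h[...,0]>40)&(h[...,0]<85)&(h[...,1]>120)&(h[...,2]>60)
    return np.array([c+[x0,y0] for a,c in blobs(m)]),m
E
python3 - <<'E'
from h import *
for n,roi,dr in(("top",(370,240,430,305),(180,175,300,285)),("side",(375,175,430,225),(185,235,335,365))):
    im=cv2.imread(f"pics/{n}0.png")[:,:,::-1].copy()
    c,_=caps(n,im,roi);w=cast(n,c,.044);print(n,len(c),"centre",w.mean(0))
    if len(c)==8:
        u=np.linalg.svd(w-w.mean(0))[2];print(" yaw",np.degrees(np.arctan2(u[0,1],u[0,0])),"spreads",np.ptp((w-w.mean(0))@u.T,0))
    x0,y0,x1,y1=dr;g=im[y0:y1,x0:x1].min(2);m=(g>170).astype(np.uint8)
    k,l,st,_=cv2.connectedComponentsWithStats(m);i=1+st[1:,4].argmax()
    cn=max(cv2.findContours((l==i).astype(np.uint8),0,cv2.CHAIN_APPROX_NONE)[0],key=len)[:,0]+[x0,y0]
    hull=cv2.convexHull(cn);ap=cv2.approxPolyDP(hull,4,True)[:,0];print("hull",ap.tolist());print(cast(n,ap,.024))
    # line fits on edges
    L={}
    for a,b in zip(ap,np.roll(ap,-1,0)):
        d=(b-a);ln=np.linalg.norm(d)
        if ln<40:continue
        t=(cn-a)@d/ln;e=abs((cn-a)@np.array([-d[1],d[0]])/ln)
        q=cn[(e<2.5)&(t>6)&(t<ln-6)]
        W=cast(n,q,.024);f=cv2.fitLine(W.astype(np.float32),cv2.DIST_HUBER,0,1e-4,1e-4).ravel()
        print(" edge",a,b,len(q),"ang",round(float(np.degrees(np.arctan2(f[1],f[0]))),2),"pt",f[2:])
    h=cv2.cvtColor(im[y0:y1,x0:x1],cv2.COLOR_RGB2HSV)
    print("brass",[(a,(c+[x0,y0]).round(1).tolist(),cast(n,c+[x0,y0],.046).round(4).tolist()) for a,c in blobs((h[...,0]>12)&(h[...,0]<32)&(h[...,1]>130)&(h[...,2]>80),3)])
    print("blue",[(a,(c+[x0,y0]).round(1).tolist(),cast(n,c+[x0,y0],.046).round(4).tolist()) for a,c in blobs((h[...,0]>95)&(h[...,0]<130)&(h[...,1]>110)&(h[...,2]>40),3)])
E
```

```text
top 8 centre [ 0.49612253 -0.30206129]
 yaw 152.0058904825536 spreads [0.06613997 0.02410984]
hull [[274, 180], [290, 255], [199, 275], [188, 216], [213, 193]]
[[ 0.75141336  0.04517959]
 [ 0.53954525 -0.00663763]
 [ 0.47828942  0.24182136]
 [ 0.64213267  0.28224543]
 [ 0.70963499  0.21581453]]
 edge [274 180] [290 255] 64 ang 13.93 pt [0.64454454 0.01913134]
 edge [290 255] [199 275] 80 ang -76.1 pt [0.5092994  0.11788006]
 edge [199 275] [188 216] 48 ang 13.82 pt [0.55964196 0.2614858 ]
 edge [213 193] [274 180] 50 ang -76.01 pt [0.72974086 0.13059081]
brass [(np.int32(5), [200.2, 214.4], [[0.6435, 0.2429]]), (np.int32(14), [203.0, 232.5], [[0.5934, 0.2323]])]
blue [(np.int32(3), [214.0, 202.0], [[0.6793, 0.2068]])]
side 6 centre [ 0.49883275 -0.30390636]
hull [[246, 238], [326, 264], [281, 358], [200, 327]]
[[ 0.75081065  0.04713743]
 [ 0.53868888 -0.00430285]
 [ 0.47484881  0.24657095]
 [ 0.66283815  0.29341546]]
 edge [246 238] [326 264] 69 ang 13.92 pt [0.64403474 0.01945831]
 edge [326 264] [281 358] 83 ang -76.08 pt [0.50487036 0.12585908]
 edge [281 358] [200 327] 70 ang 13.92 pt [0.56679213 0.2699313 ]
 edge [200 327] [246 238] 34 ang -66.07 pt [0.72240824 0.1263968 ]
brass [(np.int32(29), [218.3, 312.9], [[0.6428, 0.2519]]), (np.int32(31), [241.0, 321.3], [[0.5891, 0.2384]]), (np.int32(7), [269.0, 346.0], [[0.5037, 0.2475]]), (np.int32(6), [273.7, 347.2], [[0.4943, 0.2439]])]
blue [(np.int32(40), [217.1, 299.2], [[0.6695, 0.2283]])]
```

```bash
cat >> h.py <<'E'
TH=np.radians(13.92);U=np.array([np.cos(TH),np.sin(TH)]);N=np.array([-U[1],U[0]])
S0=.6312*U-.0087*N
def loc(x,y): return S0+x/1000*U+y/1000*N
def tol(w): w=np.atleast_2d(w)-S0; return np.c_[w@U,w@N]*1000
def down(a): # tool x at world angle a (deg), z down
    return R.from_euler('z',a,degrees=True)*R.from_rotvec([np.pi,0,0])
def go(p,rot):
    s=r.get_state();R0=R.from_quat(s["eef_rot"])
    print("d",R0.inv().apply(np.array(p)-s["tool_pos"]).round(4),"rv",(R0.inv()*rot).as_rotvec().round(4))
E
python3 - <<'E'
from h import *
im=cv2.imread("pics/top0.png")[:,:,::-1]
print("home",loc(30,60), "smalljar top",tol(cast("top",[[206,263]],.059)),"side",tol(cast("side",[[273,338]],.059)))
print("pins top",tol(cast("top",[[200.2,214.4],[203,232.5]],.046)))
print("bottle,jar,box",cast("top",[[400,173],[426,207],[502,303]],.08))
# block white-top outline check, top view
g=im[235:310,365:435].min(2);h=cv2.cvtColor(im[235:310,365:435].copy(),cv2.COLOR_RGB2HSV)
m=((h[...,2]>110)).astype(np.uint8);c=max(cv2.findContours(m,0,1)[0],key=cv2.contourArea)[:,0]+[365,235]
print(cv2.minAreaRect(cast("top",c,.03).astype(np.float32)))
go([.496,-.302,.11],down(-28))
E
```

```text
home [0.62944117 0.20885627] smalljar top [[-84.90724467  96.25830369]] side [[-86.4439949  114.06800504]]
pins top [[51.88033957 89.64228837]
 [ 0.69552783 91.42031608]]
bottle,jar,box [[ 0.76448677 -0.30063424]
 [ 0.67225041 -0.37007131]
 [ 0.42225631 -0.56512965]]
((0.4966196119785309, -0.30177226662635803), (0.05869261920452118, 0.09883187711238861), 62.06243896484375)
d [ 0.3795 -0.1846  0.1282] rv [-1.500e-03  8.000e-04  8.005e-01]
```

Units first: shifts go in shares of 0.6 m and turns go in shares of pi/2 rad. So 0.3795 m / 0.6 = 0.6325, -0.1846 m / 0.6 = -0.3077, 0.8 rad / 1.5708 = 0.5093.

```bash
echo '[1,0.25,-0.1167,0,0,0,0.191,1,0.6325,-0.3077,0.1667,0,0,0.5093,1,0.6325,-0.3077,0.2133,0,0,0.5093,1,0.6325,-0.3077,0.2133,0,0,0.5093,1,0.6325,-0.3077,0.2133,0,0,0.5093,1,0.6325,-0.3077,0.2133,0,0,0.5093,1,0.6325,-0.3077,0.2133,0,0,0.5093,1,0.6325,-0.3077,0.2133,0,0,0.5093,1,0.6325,-0.3077,0.2133,0,0,0.5093,1,0.6325,-0.3077,0.2133,0,0,0.5093]' > mv.in && python3 steer.py mv.in
python3 - <<'E'
from h import *
print(r.get_state()["q"].round(3)); go([.4965,-.302,.008],down(-28))
E
```

```text
clock: 1.1
tool_pos: [0.5012, -0.2945, 0.1083]
eef_rot: [0.972, -0.236, -0.0, -0.003]
contact_force: [-1.1, 0.6, -0.1]
opening: 0.999
finger_force: 0.0
[ 0.407  0.817  0.084  1.812 -0.136  0.52  -1.465]
d [-0.0005  0.0095  0.1002] rv [-0.0061  0.0024  0.0123]
```

```bash
echo '[1,0,0,0,0,0,0,1,0,0,0,0,0,0]' > mv.in && python3 steer.py mv.in
python3 - <<'E'
from h import *
print(r.get_state()["q"].round(3)); go([.4965,-.302,.008],down(-28))
E
```

```text
clock: 1.3
tool_pos: [0.4951, -0.3044, 0.1109]
eef_rot: [0.97, -0.243, -0.0, 0.001]
contact_force: [0.3, 0.2, 1.0]
opening: 0.998
finger_force: 0.0
[ 0.417  0.813  0.094  1.814 -0.134  0.521 -1.464]
d [ 0.0002 -0.0029  0.1029] rv [ 0.0016  0.0002 -0.0017]
```

In the tool's units: 0.102 m / 0.6 = 0.17, 0.08 m / 0.6 = 0.1333.

```bash
echo '[1,0,0,0.0833,0,0,0,1,0,0,0.1333,0,0,0,1,0,0,0.17,0,0,0,1,0,0,0.17,0,0,0,1,0,0,0.17,0,0,0,0,0,0,0.17,0,0,0,0,0,0,0.17,0,0,0,0,0,0,0.17,0,0,0,0,0,0,0.17,0,0,0,0,0,0,0.17,0,0,0]' > mv.in && python3 steer.py mv.in 35
echo '[0,0,0,0,0,0,0,0,0,0,0,0,0,0,0,0,0,0,0,0,0,0,0,0,0,0,0,0,0,0,0,0,0,0,0]' > mv.in && python3 steer.py mv.in
```

```text
clock: 2.3
tool_pos: [0.4966, -0.3029, 0.0093]
eef_rot: [0.97, -0.242, 0.0, 0.0]
contact_force: [0.1, 0.1, 3.5]
opening: 0.629
finger_force: 35.0
clock: 2.8
tool_pos: [0.4966, -0.3029, 0.0093]
eef_rot: [0.97, -0.242, 0.0, 0.0]
contact_force: [-1.3, -0.2, 5.9]
opening: 0.633
finger_force: 35.0
```

In the tool's units: -0.12 m / 0.6 = -0.2, -0.07 m / 0.6 = -0.1167.

```bash
echo '[0,0,0,-0.05,0,0,0,0,0,0,-0.1167,0,0,0,0,0,0,-0.2,0,0,0,0,0,0,-0.2,0,0,0,0,0,0,-0.2,0,0,0]' > mv.in && python3 steer.py mv.in
python3 - <<'E'
from h import *
print(loc(14,-75));go([*loc(14,-75),.125],down(13.92))
E
```

```text
clock: 3.3
tool_pos: [0.4961, -0.3024, 0.1287]
eef_rot: [0.97, -0.242, 0.0, -0.0]
contact_force: [-0.5, -0.1, -6.7]
opening: 0.631
finger_force: 35.0
[0.64638758 0.0739718 ]
d [-0.0437 -0.4029  0.0038] rv [-1.000e-04 -1.000e-04 -7.309e-01]
```

In the tool's units: -0.403 m / 0.6 = -0.6717, -0.385 m / 0.6 = -0.6417, -0.731 rad / 1.5708 = -0.4654.

```bash
echo '[0,-0.0033,-0.0333,0,0,0,-0.0191,0,-0.01,-0.1,0,0,0,-0.0637,0,-0.0183,-0.175,0,0,0,-0.121,0,-0.0283,-0.2583,0,0,0,-0.1846,0,-0.0367,-0.3417,0,0,0,-0.2483,0,-0.0467,-0.425,0,0,0,-0.3119,0,-0.055,-0.5083,0,0,0,-0.3756,0,-0.0633,-0.5833,0,0,0,-0.4265,0,-0.07,-0.6417,0,0,0,-0.452,0,-0.0728,-0.6717,0.005,0,0,-0.4654]' > mv.in && python3 steer.py mv.in
echo '[0,0,0,0,0,0,0,0,0,0,0,0,0,0,0,0,0,0,0,0,0,0,0,0,0,0,0,0]' > mv.in && python3 steer.py mv.in
python3 - <<'E'
from h import *
go([*loc(14,-75),.035],down(13.92));print(r.get_state()["q"].round(3))
E
```

```text
clock: 4.3
tool_pos: [0.6456, 0.0795, 0.1226]
eef_rot: [0.992, 0.124, -0.002, -0.002]
contact_force: [-0.8, -0.3, -5.8]
opening: 0.632
finger_force: 35.0
clock: 4.7
tool_pos: [0.6461, 0.0711, 0.1253]
eef_rot: [0.993, 0.12, -0.001, 0.001]
contact_force: [-0.1, 0.6, -6.9]
opening: 0.63
finger_force: 35.0
d [ 0.0011 -0.0029  0.0902] rv [ 0.0014  0.0018 -0.0032]
[-1.830e-01  8.590e-01  3.000e-03  1.582e+00 -1.000e-03  7.020e-01
 -1.511e+00]
```

In the tool's units: 0.089 m / 0.6 = 0.1483, 0.088 m / 0.6 = 0.1467.

```bash
echo '[0,0,0,0.0667,0,0,0,0,0,0,0.1167,0,0,0,0,0,0,0.1417,0,0,0,0,0,0,0.1467,0,0,0,0,0,0,0.1483,0,0,0,0,0,0,0.1483,0,0,0,0,0,0,0.1483,0,0,0]' > mv.in && python3 steer.py mv.in
python3 - <<'E'
from h import *
for n in("top","side"):
    im=snapshot(n);cv2.imwrite(f"pics/{n}1.png",im[:,:,::-1])
c=cv2.imread("pics/side1.png")[180:400,150:400];cv2.imwrite("pics/side1c.png",cv2.resize(c,None,fx=2.7,fy=2.7))
E
```

```text
clock: 5.4
tool_pos: [0.648, 0.0737, 0.0383]
eef_rot: [0.993, 0.121, 0.001, 0.0]
contact_force: [0.3, -1.3, -5.9]
opening: 0.639
finger_force: 35.0
```

View pics/side1c.png

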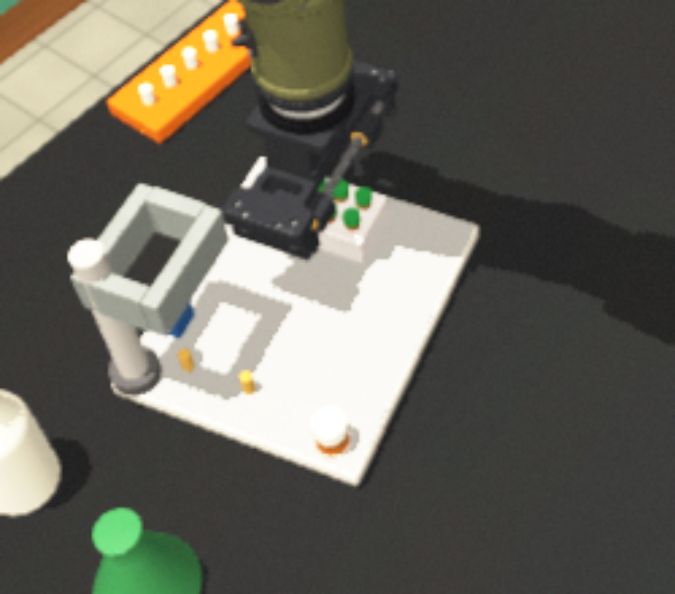

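The block is held upright over the right part of the deck, with the gripper clear of the frame and both pins and the blue stop in view. I'll lower it the last few mm.

In the tool's units: 0.004 m / 0.6 = 0.0067, 0.003 m / 0.6 = 0.005.

```bash
echo '[0,0,0,0.0033,0,0,0,0,0,0,0.005,0,0,0,0,0,0,0.0067,0,0,0,0,0,0,0.0067,0,0,0]' > mv.in && python3 steer.py mv.in
```

```text
clock: 5.9
tool_pos: [0.6467, 0.0737, 0.0333]
eef_rot: [0.993, 0.121, 0.0, 0.0]
contact_force: [-1.9, -0.4, 1.5]
opening: 0.632
finger_force: 35.0
```

In the tool's units: -0.12 m / 0.6 = -0.2, -0.09 m / 0.6 = -0.15.

```bash
echo '[0.85,0,0,0,0,0,0,0.85,0,0,0,0,0,0,0.85,0,0,0,0,0,0,0.85,0,0,-0.0333,0,0,0,0.85,0,0,-0.0833,0,0,0,0.85,0,0,-0.15,0,0,0,0.85,0,0,-0.2,0,0,0,0.85,0,0,-0.2,0,0,0]' > mv.in && python3 steer.py mv.in
python3 - <<'E'
from h import *
# target: side-push, lean 40deg: fingers pointing down and to station +y
for a,sg in((13.92+90,1),(13.92-90,-1)):
    axis=np.array([*U,0]);rot=R.from_rotvec(axis*np.radians(40))*down(a)
    print(a,"z",rot.apply([0,0,1]).round(3))
    go([*loc(14,-140),.13],rot)
E
```

```text
clock: 6.7
tool_pos: [0.6503, 0.0739, 0.1577]
eef_rot: [0.993, 0.121, 0.005, -0.0]
contact_force: [1.0, 0.9, 0.2]
opening: 0.85
finger_force: 0.0
103.92 z [-0.155  0.624 -0.766]
d [-0.004   0.064   0.0277] rv [ 0.5545  0.5393 -1.4977]
-76.08 z [-0.155  0.624 -0.766]
d [-0.004   0.064   0.0277] rv [ 0.5398 -0.5549  1.5036]
```

In the tool's units: 0.064 m / 0.6 = 0.1067, 0.028 m / 0.6 = 0.0467, -1.4977 rad / 1.5708 = -0.9535.

```bash
echo '[0.4,-0.0067,0.1067,0,0.353,0.3433,-0.9535,0.4,-0.0067,0.1067,0.0467,0.353,0.3433,-0.9535,0.4,-0.0067,0.1067,0.0467,0.353,0.3433,-0.9535,0.4,-0.0067,0.1067,0.0467,0.353,0.3433,-0.9535,0.4,-0.0067,0.1067,0.0467,0.353,0.3433,-0.9535,0.4,-0.0067,0.1067,0.0467,0.353,0.3433,-0.9535,0.4,-0.0067,0.1067,0.0467,0.353,0.3433,-0.9535,0.4,-0.0067,0.1067,0.0467,0.353,0.3433,-0.9535,0.4,-0.0067,0.1067,0.0467,0.353,0.3433,-0.9535,0.4,-0.0067,0.1067,0.0467,0.353,0.3433,-0.9535]' > mv.in && python3 steer.py mv.in
python3 - <<'E'
from h import *
print(r.get_state()["q"].round(3))
rot=R.from_rotvec(np.array([*U,0])*np.radians(40))*down(103.92);go([*loc(14,-140),.13],rot)
E
```

```text
clock: 7.7
tool_pos: [0.6578, 0.0093, 0.1236]
eef_rot: [0.651, 0.691, 0.19, -0.25]
contact_force: [0.1, 0.4, 0.2]
opening: 0.402
finger_force: 0.0
[ 0.574  1.156 -0.869  1.358  0.183  0.995  0.004]
d [ 0.0049  0.0039 -0.0046] rv [ 0.0516  0.057  -0.1674]
```

In the tool's units: 0.003 m / 0.6 = 0.005, -0.1674 rad / 1.5708 = -0.1066.

```bash
echo '[0.4,0.005,0.005,0,0.0328,0.0363,-0.1066,0.4,0.005,0.005,0,0.0328,0.0363,-0.1066,0.4,0.005,0.005,0,0.0328,0.0363,-0.1066,0.4,0.005,0.005,0,0.0328,0.0363,-0.1066]' > mv.in && python3 steer.py mv.in
cat >> h.py <<'E'
def block(show=None,z=.0675):
    for n in("top","side"):
        im=snapshot(n)
        if show: cv2.imwrite(f"pics/{n}{show}.png",im[:,:,::-1])
        roi=(185,180,300,285) if n=="top" else (190,225,345,345)
        c,m=caps(n,im,roi)
        if len(c):
            w=tol(cast(n,c,z));print(n,len(c),w.mean(0).round(1))
            if len(c)==8: u=np.linalg.svd(w-w.mean(0))[2];print("  yaw",np.degrees(np.arctan(u[0,1]/u[0,0])).round(2))
            else: print(w.round(1).tolist())
E
python3 - <<'E'
from h import *
block("2")
rot=R.from_rotvec(np.array([*U,0])*np.radians(40))*down(103.92)
go([*loc(14,-125),.034],rot); s=r.get_state();print(tol(s["tool_pos"][:2]),s["tool_pos"],s["q"].round(2))
E
```

```text
clock: 8.1
tool_pos: [0.6607, 0.0139, 0.1263]
eef_rot: [0.581, 0.739, 0.21, -0.269]
contact_force: [0.7, -0.5, -0.6]
opening: 0.4
finger_force: 0.0
top 8 [ 13.3 -76.6]
  yaw 0.56
side 8 [ 12.1 -74.5]
  yaw 0.01
d [-0.0503  0.0006  0.0789] rv [ 0.0009  0.0033 -0.0036]
[[  13.50017108 -136.87626157]] [0.66078781 0.01379244 0.12685571] [ 0.58  1.21 -0.93  1.27  0.2   1.11  0.15]
```

In the tool's units: 0.078 m / 0.6 = 0.13, -0.05 m / 0.6 = -0.0833.

```bash
echo '[0.4,-0.0417,0,0.0667,0,0,0,0.4,-0.0833,0,0.1167,0,0,0,0.4,-0.0838,0,0.13,0,0,0,0.4,-0.0838,0,0.13,0,0,0,0.4,-0.0838,0,0.13,0,0,0]' > mv.in && python3 steer.py mv.in
python3 - <<'E'
from h import *
s=r.get_state();print(tol(s["tool_pos"][:2]),s["tool_pos"],s["contact_force"])
E
```

```text
clock: 8.7
tool_pos: [0.6597, 0.0251, 0.037]
eef_rot: [0.58, 0.739, 0.211, -0.268]
contact_force: [0.4, 1.1, 0.5]
opening: 0.402
finger_force: 0.0
[[  15.12777895 -125.58319365]] [0.65965088 0.02514541 0.03696751] [0.3875923  1.13595852 0.54564652]
```

In the tool's units: 0.0753 m / 0.6 = 0.1255, 0.0692 m / 0.6 = 0.1153.

```bash
echo '[0.4,0.0133,0,0.0153,0,0,0,0.4,0.0258,0,0.0262,0,0,0,0.4,0.0387,0,0.0368,0,0,0,0.4,0.0515,0,0.0475,0,0,0,0.4,0.0642,0,0.0582,0,0,0,0.4,0.077,0,0.069,0,0,0,0.4,0.0897,0,0.0797,0,0,0,0.4,0.1025,0,0.0903,0,0,0,0.4,0.1153,0,0.101,0,0,0,0.4,0.1255,0,0.1097,0,0,0]' > mv.in && python3 steer.py mv.in
python3 - <<'E'
from h import *
block("3");s=r.get_state();print(tol(s["tool_pos"][:2]),s["tool_pos"],s["contact_force"],r.get_state()["contact_force"][:2]@N)
rot=R.from_rotvec(np.array([*U,0])*np.radians(40))*down(103.92);go([*loc(14,15),.036],rot)
E
```

```text
clock: 9.7
tool_pos: [0.6357, 0.1218, 0.0334]
eef_rot: [0.581, 0.739, 0.211, -0.267]
contact_force: [1.3, -4.6, 3.2]
opening: 0.401
finger_force: 2.7
top 8 [13.3  7. ]
  yaw 0.46
side 8 [11.7 12.2]
  yaw 0.2
[[ 14.36355174 -24.37112128]] [0.63456082 0.1232013  0.03322305] [ 0.26196585 -1.12970218  0.24434302] -1.1595460332763146
d [ 0.032  -0.0004  0.0231] rv [ 0.0014  0.0015 -0.0012]
```

```bash
python3 - <<'E'
from h import *
for n in("top","side"):
  for z in(.024,.035,.046): print(n,z,proj(n,[[*loc(58,93),z],[*loc(2,93),z],[*loc(78,60),z]]).round(1).tolist())
  im=cv2.imread(f"pics/{n}3.png");y0,x0=(190,180) if n=="top" else (270,190)
  cv2.imwrite(f"pics/{n}3c.png",cv2.resize(im[y0:y0+75,x0:x0+90],None,fx=6,fy=6,interpolation=cv2.INTER_NEAREST))
a=cv2.imread("pics/top3c.png");b=cv2.imread("pics/side3c.png");cv2.imwrite("pics/c3.png",cv2.resize(np.hstack([a,b]),(800,333)))
E
```

```text
top 0.024 [[200.5, 214.0], [204.2, 233.3], [210.7, 204.6]]
top 0.035 [[199.5, 213.3], [203.3, 232.7], [209.9, 203.8]]
top 0.046 [[198.6, 212.5], [202.3, 232.2], [209.0, 203.0]]
side 0.024 [[219.6, 315.2], [242.0, 323.6], [219.3, 300.5]]
side 0.035 [[218.7, 312.7], [241.3, 321.1], [218.4, 297.9]]
side 0.046 [[217.8, 310.1], [240.6, 318.6], [217.5, 295.2]]
```

View pics/c3.png

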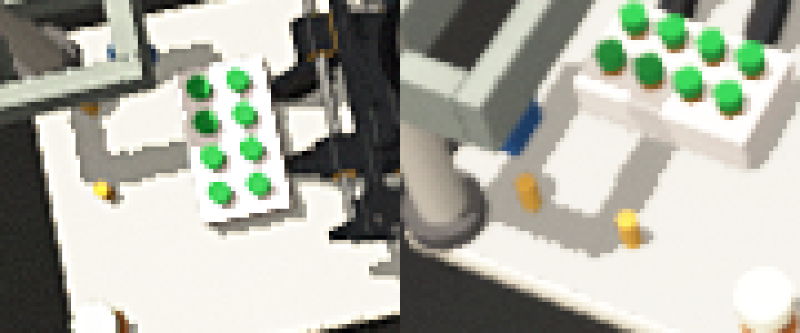

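In the tool's units: -0.079 m / 0.6 = -0.1317, 0.0676 m / 0.6 = 0.1127.

```bash
echo '[0,-0.0192,0,-0.016,0,0,0,0,-0.0192,0,-0.016,0,0,0,0,0.0167,0,-0.0583,0,0,0,0,0.0527,0,-0.1017,0,0,0,0,0.0527,-0.0667,-0.1017,0,0,0,0,0.0527,-0.1317,-0.1017,0,0,0,0,0.1127,-0.1317,-0.0517,0,0,0,0,0.1127,-0.1317,-0.0517,0,0,0,0,0.1127,-0.1317,-0.0517,0,0,0]' > mv.in && python3 steer.py mv.in
python3 - <<'E'
from h import *
s=r.get_state();print(tol(s["tool_pos"][:2]),s["tool_pos"])
rot=R.from_rotvec(np.array([*U,0])*np.radians(40))*down(103.92);go([*loc(-66,9),.036],rot)
E
```

```text
clock: 10.7
tool_pos: [0.5499, 0.1345, 0.0994]
eef_rot: [0.58, 0.74, 0.21, -0.269]
contact_force: [-0.0, -0.8, 0.1]
opening: 0.006
finger_force: 0.0
[[-65.14214079   6.93682759]] [0.54985835 0.13446338 0.09941533]
d [-0.0391 -0.0008  0.05  ] rv [ 0.      0.0015 -0.0021]
```

In the tool's units: 0.05 m / 0.6 = 0.0833, -0.039 m / 0.6 = -0.065.

```bash
echo '[0,-0.0333,0,0.0417,0,0,0,0,-0.065,0,0.0833,0,0,0,0,-0.065,0,0.0833,0,0,0,0,-0.065,0.01,0.0833,0,0,0,0,-0.065,0.0167,0.0833,0,0,0,0,-0.065,0.0233,0.0833,0,0,0,0,-0.065,0.0283,0.0833,0,0,0,0,-0.065,0.0333,0.0833,0,0,0,0,-0.065,0.0333,0.0833,0,0,0]' > mv.in && python3 steer.py mv.in
python3 - <<'E'
from h import *
s=r.get_state();print(tol(s["tool_pos"][:2]),s["tool_pos"])
block("4")
E
```

```text
clock: 11.6
tool_pos: [0.5684, 0.1406, 0.0366]
eef_rot: [0.58, 0.74, 0.209, -0.269]
contact_force: [-3.4, -2.4, 3.5]
opening: 0.003
finger_force: 2.0
[[-45.63657361   8.38268472]] [0.56844327 0.14055917 0.03655249]
top 8 [17.7 12.1]
  yaw 1.77
side 8 [16.2 14.3]
  yaw 1.97
```

In the tool's units: -0.08 m / 0.6 = -0.1333, 0.062 m / 0.6 = 0.1033.

```bash
echo '[0,0,-0.0167,0,0,0,0,0,0.0333,-0.02,-0.0408,0,0,0,0,0.0685,-0.02,-0.0817,0,0,0,0.4,0.0067,-0.02,-0.1333,0,0,0,0.4,0.0067,0.05,-0.1333,0,0,0,0.4,0.0067,0.1033,-0.1333,0,0,0,0.4,0.0067,0.1033,-0.1333,0,0,0,0.4,-0.0317,0.1033,-0.0883,0,0,0,0.4,-0.0617,0.1033,-0.0517,0,0,0,0.4,-0.0617,0.1033,-0.0517,0,0,0]' > mv.in && python3 steer.py mv.in
python3 - <<'E'
from h import *
s=r.get_state();print(tol(s["tool_pos"][:2]),s["tool_pos"])
rot=R.from_rotvec(np.array([*U,0])*np.radians(40))*down(103.92);go([*loc(18,16),.035],rot)
block("5")
E
```

```text
clock: 12.7
tool_pos: [0.6397, 0.1081, 0.0326]
eef_rot: [0.581, 0.739, 0.209, -0.27]
contact_force: [-0.2, 0.1, -0.6]
opening: 0.401
finger_force: 0.0
[[ 15.67668896 -40.27652706]] [0.63966171 0.10807889 0.03257733]
d [0.0447 0.0021 0.0342] rv [-0.0007  0.0018 -0.0064]
top 8 [17.6 12. ]
  yaw 1.76
side 8 [16.2 14.3]
  yaw 2.11
```

In the tool's units: 0.0445 m / 0.6 = 0.0742, 0.001 m / 0.6 = 0.0017.

```bash
echo '[0.4,0.0145,0.0017,0.009,0,0,0,0.4,0.0258,0.0033,0.0192,0,0,0,0.4,0.0383,0.0033,0.03,0,0,0,0.4,0.05,0.0033,0.0383,0,0,0,0.4,0.0592,0.0033,0.0467,0,0,0,0.4,0.0667,0.0033,0.0525,0,0,0,0.4,0.0717,0.0033,0.0558,0,0,0,0.4,0.0742,0.0033,0.0583,0,0,0,0.4,0.0742,0.0033,0.0583,0,0,0]' > mv.in && python3 steer.py mv.in
python3 - <<'E'
from h import *
s=r.get_state();print(tol(s["tool_pos"][:2]),s["tool_pos"],s["contact_force"][:2]@N,s["contact_force"][:2]@U)
block("6")
E
```

```text
clock: 13.7
tool_pos: [0.6296, 0.1641, 0.0376]
eef_rot: [0.581, 0.739, 0.21, -0.268]
contact_force: [1.4, -2.8, 2.9]
opening: 0.406
finger_force: 1.5
[[19.35129827 16.55927275]] [0.6295556  0.16412956 0.03761571] -3.033576520576192 0.7249664699651815
top 8 [18.  50.3]
  yaw -1.39
side 8 [17.2 52.7]
  yaw -0.35
```

In the tool's units: 0.0046 m / 0.6 = 0.0077, 0.0039 m / 0.6 = 0.0065.

```bash
echo '[0.4,0.0025,0,0.0022,0,0,0,0.4,0.005,0,0.0043,0,0,0,0.4,0.0077,0,0.0065,0,0,0,0.4,0.0077,0,0.0065,0,0,0,0.4,0.0077,0,0.0065,0,0,0]' > mv.in && python3 steer.py mv.in
python3 - <<'E'
from h import *
s=r.get_state();print(tol(s["tool_pos"][:2]),s["tool_pos"],s["contact_force"][:2]@N,s["contact_force"][:2]@U)
E
```

```text
clock: 14.3
tool_pos: [0.628, 0.1696, 0.0373]
eef_rot: [0.581, 0.739, 0.21, -0.269]
contact_force: [0.2, -4.1, 2.0]
opening: 0.403
finger_force: 1.9
[[19.16152651 22.23587321]] [0.6280058  0.1695938  0.03729605] -4.064686689026688 -0.8279865786702044
```

In the tool's units: 0.0016 m / 0.6 = 0.0027, 0.0013 m / 0.6 = 0.0022.

```bash
echo '[0.4,0.0013,0,0.001,0,0,0,0.4,0.0027,0,0.0022,0,0,0,0.4,0.0027,0,0.0022,0,0,0]' > mv.in && python3 steer.py mv.in; echo '[0.4,0.0013,0,0.001,0,0,0,0.4,0.0013,0,0.001,0,0,0]' > mv.in && python3 steer.py mv.in
python3 - <<'E'
from h import *
s=r.get_state();print(tol(s["tool_pos"][:2]),s["tool_pos"],s["contact_force"][:2]@N,s["contact_force"][:2]@U)
E
```

```text
clock: 14.6
tool_pos: [0.6275, 0.1716, 0.0374]
eef_rot: [0.581, 0.739, 0.21, -0.268]
contact_force: [1.0, -4.0, 2.6]
opening: 0.403
finger_force: 2.2
clock: 14.8
tool_pos: [0.6272, 0.1727, 0.0374]
eef_rot: [0.581, 0.739, 0.21, -0.269]
contact_force: [1.4, -3.2, 2.3]
opening: 0.4
finger_force: 2.1
[[19.10369666 25.44599181]] [0.62717742 0.17269573 0.03736957] -3.462717096017474 0.5827923113208556
```

In the tool's units: 0.0008 m / 0.6 = 0.0013, 0.0006 m / 0.6 = 0.001.

```bash
for i in 1; do echo '[0.4,0.0013,0,0.001,0,0,0,0.4,0.0013,0,0.001,0,0,0]' > mv.in && python3 steer.py mv.in; done | grep -E "pos|contact"; echo '[0.4,0.0013,0,0.001,0,0,0,0.4,0.0013,0,0.001,0,0,0]' > mv.in && python3 steer.py mv.in| grep -E "pos|contact"
python3 - <<'E'
from h import *
s=r.get_state();print(tol(s["tool_pos"][:2]),s["contact_force"][:2]@N,s["contact_force"][:2]@U)
block("7")
E
```

```text
tool_pos: [0.627, 0.1735, 0.0374]
contact_force: [1.0, -4.2, 1.7]
tool_pos: [0.627, 0.1737, 0.0373]
contact_force: [0.6, -7.0, 3.5]
[[19.21937684 26.46098459]] -6.958875396628806 -1.1461496563528202
top 8 [17.6 59.8]
  yaw -0.8
side 8 [17.1 62.2]
  yaw 0.27
```

In the tool's units: 0.0008 m / 0.6 = 0.0013, 0.0006 m / 0.6 = 0.001.

```bash
echo '[0.4,0.0013,0,0.001,0,0,0,0.4,0.0013,0,0.001,0,0,0]' > mv.in && python3 steer.py mv.in| grep -E "pos|contact"; echo '[0.4,0.0013,0,0.001,0,0,0,0.4,0.0013,0,0.001,0,0,0]' > mv.in && python3 steer.py mv.in| grep -E "pos|contact"
```

```text
tool_pos: [0.627, 0.1739, 0.0373]
contact_force: [1.5, -9.0, 3.8]
tool_pos: [0.6271, 0.174, 0.0373]
contact_force: [1.1, -10.1, 6.4]
```

In the tool's units: 0.0016 m / 0.6 = 0.0027, 0.0013 m / 0.6 = 0.0022.

```bash
echo '[0.4,0.0013,0,0.001,0,0,0,0.4,0.0027,0,0.0022,0,0,0,0.4,0.0027,0,0.0022,0,0,0]' > mv.in && python3 steer.py mv.in| grep -E "pos|contact"; echo '[0.4,0.0013,0,0.001,0,0,0,0.4,0.0013,0,0.001,0,0,0]' > mv.in && python3 steer.py mv.in| grep -E "pos|contact"
```

```text
tool_pos: [0.6271, 0.1743, 0.0372]
contact_force: [1.0, -15.8, 10.2]
tool_pos: [0.6271, 0.1743, 0.0371]
contact_force: [0.5, -18.5, 11.5]
```

In the tool's units: 0.0008 m / 0.6 = 0.0013, 0.0006 m / 0.6 = 0.001.

```bash
echo '[0.4,0.0013,0,0.001,0,0,0,0.4,0.0013,0,0.001,0,0,0,0.4,0.0013,0,0.001,0,0,0,0.4,0.0013,0,0.001,0,0,0]' > mv.in && python3 steer.py mv.in| grep -E "pos|contact"
python3 - <<'E'
from h import *
s=r.get_state();print(s["contact_force"][:2]@N,s["contact_force"][:2]@U)
block("8")
E
echo '[0.4,-0.0117,0,-0.01,0,0,0,0.4,-0.05,0,-0.0417,0,0,0,0.4,-0.05,0,-0.0417,0,0,0]' > mv.in && python3 steer.py mv.in| grep -E "pos|contact"
python3 - <<'E'
from h import *
block("9")
s=r.get_state();print(tol(s["tool_pos"][:2]))
E
```

```text
tool_pos: [0.6271, 0.1744, 0.0371]
contact_force: [0.3, -21.3, 12.9]
-20.704865238592042 -4.8012961743610685
top 8 [17.7 59.8]
  yaw -1.06
side 8 [17.1 62.2]
  yaw 0.29
tool_pos: [0.6356, 0.1392, 0.0364]
contact_force: [-0.5, -0.8, -0.3]
top 8 [17.6 59.8]
  yaw -1.21
side 8 [17.1 62.3]
  yaw 0.06
[[18.40791879 -4.64541228]]
```

In the tool's units: -0.088 m / 0.6 = -0.1467, -0.077 m / 0.6 = -0.1283.

```bash
echo '[0,0.0333,0,-0.075,0,0,0,0,0.075,-0.0167,-0.125,0,0,0,0,0.1067,-0.0833,-0.1283,0,0,0,0,0.1067,-0.1467,-0.1283,0,0,0,0,0.1067,-0.1467,-0.1283,0,0,0]' > mv.in && python3 steer.py mv.in| grep -E "pos|contact"
python3 - <<'E'
from h import *
s=r.get_state();print(tol(s["tool_pos"][:2]));go([*loc(-72,56),.14],down(13.92))
E
```

```text
tool_pos: [0.5415, 0.1222, 0.1381]
contact_force: [0.8, -0.7, -0.2]
[[-76.20509068  -2.95678221]]
d [0.0464 0.0045 0.0364] rv [-0.5534 -0.5376  1.5035]
```

Units first: shifts go in shares of 0.6 m and turns go in shares of pi/2 rad. So 0.0464 m / 0.6 = 0.0773, 0.0364 m / 0.6 = 0.0607, 1.5035 rad / 1.5708 = 0.9572.

```bash
echo '[0,0.0773,0.005,0.0607,-0.3523,-0.3422,0.9572,0,0.0773,0.005,0.0607,-0.3523,-0.3422,0.9572,0,0.0773,0.005,0.0607,-0.3523,-0.3422,0.9572,0,0.0773,0.005,0.0607,-0.3523,-0.3422,0.9572,0,0.0773,0.005,0.0607,-0.3523,-0.3422,0.9572,0,0.0773,0.005,0.0607,-0.3523,-0.3422,0.9572,0,0.0773,0.005,0.0607,-0.3523,-0.3422,0.9572,0,0.0773,0.005,0.0607,-0.3523,-0.3422,0.9572,0,0.0773,0.005,0.0607,-0.3523,-0.3422,0.9572,0,0.0773,0.005,0.0607,-0.3523,-0.3422,0.9572]' > mv.in && python3 steer.py mv.in| grep -E "pos|contact"
python3 - <<'E'
from h import *
s=r.get_state();print(tol(s["tool_pos"][:2]));go([*loc(-70,56),.13],down(13.92))
E
```

```text
tool_pos: [0.5365, 0.182, 0.1398]
contact_force: [-0.2, -0.1, -0.7]
[[-66.66668304  56.30546078]]
d [-0.004   0.0003  0.0095] rv [-0.0602 -0.0652  0.1579]
```

In the tool's units: 0.009 m / 0.6 = 0.015, -0.003 m / 0.6 = -0.005, 0.1579 rad / 1.5708 = 0.1005.

```bash
echo '[0,-0.005,0,0.015,-0.0383,-0.0415,0.1005,0,-0.005,0,0.015,-0.0383,-0.0415,0.1005,0,-0.005,0,0.015,-0.0383,-0.0415,0.1005,0,-0.005,0,0.015,-0.0383,-0.0415,0.1005]' > mv.in && python3 steer.py mv.in| grep -E "pos|contact"
python3 - <<'E'
from h import *
s=r.get_state();print(tol(s["tool_pos"][:2]));go([*loc(-60,58),.037],down(13.92))
E
```

```text
tool_pos: [0.5354, 0.1786, 0.1304]
contact_force: [1.1, -0.1, 0.1]
[[-68.56627087  53.29433132]]
d [ 0.0084 -0.0046  0.0935] rv [-0.001  -0.0022  0.004 ]
```

In the tool's units: 0.093 m / 0.6 = 0.155, 0.085 m / 0.6 = 0.1417.

```bash
echo '[0,0.0067,-0.0083,0.075,0,0,0,0,0.0133,-0.0083,0.1417,0,0,0,0,0.014,-0.0083,0.155,0,0,0,0,0.014,-0.0083,0.155,0,0,0,0,0.014,-0.0083,0.155,0,0,0]' > mv.in && python3 steer.py mv.in| grep -E "pos|contact"
python3 - <<'E'
from h import *
s=r.get_state();print(tol(s["tool_pos"][:2]));go([*loc(-40,60),.037],down(13.92))
E
```

```text
tool_pos: [0.544, 0.1852, 0.0392]
contact_force: [0.4, -0.2, 1.7]
[[-58.65868046  57.61019275]]
d [ 0.0187 -0.0024  0.0023] rv [-0.0005 -0.0046  0.001 ]
```

Advance to 28 mm ahead (about 3 mm short of the stop), slowly.

In the tool's units: 0.028 m / 0.6 = 0.0467, 0.027 m / 0.6 = 0.045.

```bash
echo '[0,0.0167,-0.0033,0.0033,0,0,0,0,0.0267,-0.0033,0.0033,0,0,0,0,0.0317,-0.0033,0.0033,0,0,0,0,0.035,-0.0033,0.0033,0,0,0,0,0.0383,-0.0033,0.0033,0,0,0,0,0.0417,-0.0033,0.0033,0,0,0,0,0.045,-0.0033,0.0033,0,0,0,0,0.0467,-0.0033,0.0033,0,0,0,0,0.0467,-0.0033,0.0033,0,0,0]' > mv.in && python3 steer.py mv.in| grep -E "pos|contact"
python3 - <<'E'
from h import *
s=r.get_state();print(tol(s["tool_pos"][:2]),s["contact_force"][:2]@N,s["contact_force"][:2]@U);block("10")
E
```

```text
tool_pos: [0.5678, 0.194, 0.036]
contact_force: [-5.1, -1.1, 3.8]
[[-33.4292247   60.41959081]] 0.12572393863990275 -5.176480636872536
top 2 [26.7 47.5]
[[36.4, 48.1], [16.9, 46.9]]
side 5 [35.2 65.4]
[[56.9, 50.4], [36.0, 50.4], [58.3, 74.0], [34.8, 74.6], [-10.0, 77.4]]
```

In the tool's units: 0.003 m / 0.6 = 0.005, 0.002 m / 0.6 = 0.0033.

```bash
echo '[0,0.0017,0,0,0,0,0,0,0.0033,0,0,0,0,0,0,0.005,0,0,0,0,0,0,0.005,0,0,0,0,0]' > mv.in && python3 steer.py mv.in| grep -E "pos|contact";echo '[0,0.0017,0,0,0,0,0,0,0.0017,0,0,0,0,0]' > mv.in && python3 steer.py mv.in| grep -E "pos|contact"
python3 - <<'E'
from h import *
s=r.get_state();print(tol(s["tool_pos"][:2]),s["contact_force"][:2]@N,s["contact_force"][:2]@U)
E
```

```text
tool_pos: [0.5709, 0.1948, 0.0359]
contact_force: [-4.6, -1.2, 4.4]
tool_pos: [0.5718, 0.195, 0.0359]
contact_force: [-6.0, -1.9, 4.3]
[[-29.25920835  60.42854763]] -0.4033261864764199 -6.2771894749348265
```

In the tool's units: 0.001 m / 0.6 = 0.0017.

```bash
echo '[0,0.0017,0,0,0,0,0,0,0.0017,0,0,0,0,0]' > mv.in && python3 steer.py mv.in| grep -E "pos|contact";echo '[0,0.0017,0,0,0,0,0,0,0.0017,0,0,0,0,0]' > mv.in && python3 steer.py mv.in| grep -E "pos|contact";echo '[0,0.0017,0,0,0,0,0,0,0.0017,0,0,0,0,0]' > mv.in && python3 steer.py mv.in| grep -E "pos|contact"
```

```text
tool_pos: [0.5718, 0.195, 0.0358]
contact_force: [-7.2, -1.4, 4.5]
tool_pos: [0.5718, 0.195, 0.0357]
contact_force: [-8.8, -2.1, 7.1]
tool_pos: [0.5718, 0.195, 0.0357]
contact_force: [-11.2, -2.6, 8.4]
```

In the tool's units: 0.002 m / 0.6 = 0.0033, 0.001 m / 0.6 = 0.0017.

```bash
echo '[0,0.0017,0,0,0,0,0,0,0.0033,0,0,0,0,0,0,0.0033,0,0,0,0,0]' > mv.in && python3 steer.py mv.in| grep -E "pos|contact";echo '[0,0.0017,0,0,0,0,0,0,0.0033,0,0,0,0,0,0,0.0033,0,0,0,0,0]' > mv.in && python3 steer.py mv.in| grep -E "pos|contact"
python3 - <<'E'
from h import *
s=r.get_state();print(s["contact_force"][:2]@N,s["contact_force"][:2]@U)
E
```

```text
tool_pos: [0.5718, 0.195, 0.0355]
contact_force: [-13.8, -2.4, 11.2]
tool_pos: [0.5718, 0.195, 0.0354]
contact_force: [-16.6, -4.8, 14.5]
-0.6780896383386192 -17.3130136644967
```

In the tool's units: -0.004 m / 0.6 = -0.0067, -0.002 m / 0.6 = -0.0033.

```bash
echo '[0,0,0,-0.0033,0,0,0,0,0.0017,0,-0.0067,0,0,0,0,0.0017,0,-0.0067,0,0,0]' > mv.in && python3 steer.py mv.in| grep -E "pos|contact"
```

```text
tool_pos: [0.5719, 0.1951, 0.0374]
contact_force: [-14.2, -3.0, -2.1]
```

In the tool's units: 0.0025 m / 0.6 = 0.0042, 0.001 m / 0.6 = 0.0017.

```bash
echo '[0,0.0017,0,0,0,0,0,0,0.0042,0,0,0,0,0,0,0.0042,0,0,0,0,0,0,0.0042,0,0,0,0,0]' > mv.in && python3 steer.py mv.in| grep -E "pos|contact"
python3 - <<'E'
from h import *
s=r.get_state();print(tol(s["tool_pos"][:2]),s["contact_force"][:2]@N,s["contact_force"][:2]@U);block("11")
E
```

```text
tool_pos: [0.5718, 0.1951, 0.0365]
contact_force: [-16.9, -4.5, -1.2]
[[-29.2708941   60.47718854]] -0.2789958208725815 -17.45030499432641
top 2 [31.5 47.1]
[[41.1, 47.9], [21.9, 46.2]]
side 5 [39.4 65.7]
[[61.1, 50.6], [41.4, 51.2], [60.9, 74.7], [39.4, 74.6], [-5.9, 77.4]]
```

In the tool's units: 0.001 m / 0.6 = 0.0017.

```bash
echo '[0,0.0017,0,0,0,0,0,0,0.0017,0,0,0,0,0,0,0.0017,0,0,0,0,0]' > mv.in && python3 steer.py mv.in| grep -E "pos|contact"; echo '[0,-0.02,0,0,0,0,0,0,-0.05,0,0,0,0,0,0,-0.0583,0,-0.0667,0,0,0,0,-0.125,0,-0.1417,0,0,0,0,-0.125,0.0667,-0.1417,0,0,0,0,-0.125,0.15,-0.1417,0,0,0,0,-0.125,0.2167,-0.1417,0,0,0,0,-0.125,0.2333,-0.1417,0,0,0,0,-0.125,0.2333,-0.1417,0,0,0]' > mv.in && python3 steer.py mv.in| grep -E "pos|contact"
python3 - <<'E'
from h import *
block("12");s=r.get_state();print(tol(s["tool_pos"][:2]))
T=cv2.imread("pics/top12.png")[180:260,170:266];S=cv2.imread("pics/side12.png")[260:340,180:276]
cv2.imwrite("pics/c12.png",cv2.resize(np.hstack([T,S]),(800,333),interpolation=cv2.INTER_CUBIC))
E
```

```text
tool_pos: [0.5718, 0.1951, 0.0363]
contact_force: [-19.5, -5.1, -1.6]
tool_pos: [0.5472, 0.0418, 0.125]
contact_force: [-0.2, 0.9, -1.2]
top 6 [18.4 60. ]
[[40.0, 48.2], [40.4, 72.0], [18.8, 71.8], [18.2, 48.4], [-3.6, 47.8], [-3.7, 71.8]]
side 8 [28.  62.4]
  yaw 0.03
[[-90.08223132 -78.00642909]]
```

View pics/c12.png

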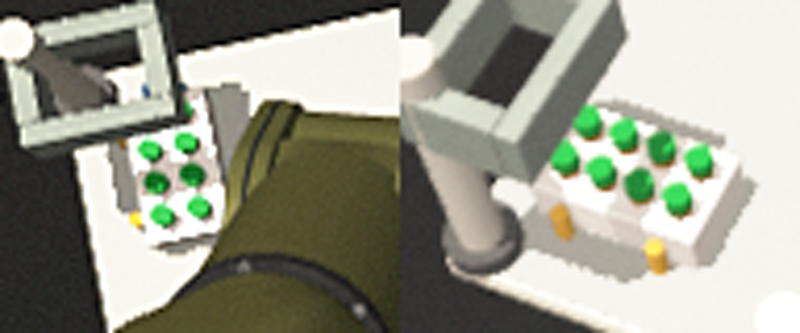

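The side view shows the block square: yaw about 0°, x moved 11 mm to the stop, and the near pin touching its long side at crop (655,255). The first pin press carried a large downward component. I'll repeat it cleanly at home, then the end press again, so both presses are firm and in order.

```bash
python3 - <<'E'
from h import *
rot=R.from_rotvec(np.array([*U,0])*np.radians(40))*down(103.92);go([*loc(30,-60),.13],rot)
E
```

```text
d [ 0.1202 -0.0176 -0.0049] rv [ 0.5467  0.5429 -1.4964]
```

In the tool's units: 0.12 m / 0.6 = 0.2, 0.08 m / 0.6 = 0.1333, -1.4964 rad / 1.5708 = -0.9526.

```bash
echo '[0.4,0.0667,0,0,0.348,0.3456,-0.9526,0.4,0.1333,-0.0167,0,0.348,0.3456,-0.9526,0.4,0.2,-0.0293,0,0.348,0.3456,-0.9526,0.4,0.2,-0.0293,0,0.348,0.3456,-0.9526,0.4,0.2,-0.0293,0,0.348,0.3456,-0.9526,0.4,0.2,-0.0293,0,0.348,0.3456,-0.9526,0.4,0.2,-0.0293,0,0.348,0.3456,-0.9526,0.4,0.2,-0.0293,0,0.348,0.3456,-0.9526,0.4,0.2,-0.0293,0,0.348,0.3456,-0.9526,0.4,0.2,-0.0293,0,0.348,0.3456,-0.9526]' > mv.in && python3 steer.py mv.in | grep pos
python3 - <<'E'
from h import *
rot=R.from_rotvec(np.array([*U,0])*np.radians(40))*down(103.92);go([*loc(30,-30),.09],rot)
E
```

```text
tool_pos: [0.6576, 0.0925, 0.1252]
d [ 0.0026 -0.0022  0.046 ] rv [ 0.0568  0.0573 -0.1571]
```

In the tool's units: 0.046 m / 0.6 = 0.0767, 0.03 m / 0.6 = 0.05, -0.1571 rad / 1.5708 = -0.1.

```bash
echo '[0.4,0.0043,0,0.05,0.0362,0.0365,-0.1,0.4,0.0043,0,0.0767,0.0362,0.0365,-0.1,0.4,0.0043,0,0.0767,0.0362,0.0365,-0.1,0.4,0.0043,0,0.0767,0.0362,0.0365,-0.1,0.4,0.0043,0,0.0767,0.0362,0.0365,-0.1]' > mv.in && python3 steer.py mv.in | grep pos
python3 - <<'E'
from h import *
s=r.get_state();print(tol(s["tool_pos"][:2]))
rot=R.from_rotvec(np.array([*U,0])*np.radians(40))*down(103.92);go([*loc(30,-5),.037],rot)
E
```

```text
tool_pos: [0.6542, 0.1202, 0.0909]
[[ 32.70483642 -31.96504931]]
d [-0.0138 -0.0028  0.0587] rv [ 0.0039  0.0044 -0.0068]
```

In the tool's units: 0.0741 m / 0.6 = 0.1235, 0.07 m / 0.6 = 0.1167.

```bash
echo '[0.4,-0.0133,-0.005,0.05,0,0,0,0.4,-0.023,-0.005,0.0978,0,0,0,0.4,-0.023,-0.005,0.0978,0,0,0,0.4,-0.01,-0.005,0.1087,0,0,0,0.4,0,-0.005,0.1167,0,0,0,0.4,0.0077,-0.005,0.1235,0,0,0,0.4,0.0077,-0.005,0.1235,0,0,0,0.4,0.0077,-0.005,0.1235,0,0,0]' > mv.in && python3 steer.py mv.in | grep -E "pos|contact"
python3 - <<'E'
from h import *
s=r.get_state();print(tol(s["tool_pos"][:2]))
rot=R.from_rotvec(np.array([*U,0])*np.radians(40))*down(103.92);go([*loc(30,26),.037],rot)
E
```

```text
tool_pos: [0.6392, 0.1684, 0.036]
contact_force: [0.4, -0.5, -1.2]
[[29.70248141 18.35154078]]
d [0.0065 0.0002 0.0041] rv [ 0.0034  0.0036 -0.007 ]
```

In the tool's units: 0.0065 m / 0.6 = 0.0108, 0.0055 m / 0.6 = 0.0092.

```bash
echo '[0.4,0.0033,0,0.0017,0,0,0,0.4,0.0067,0,0.0042,0,0,0,0.4,0.0092,0,0.0058,0,0,0,0.4,0.0108,0,0.0067,0,0,0,0.4,0.0108,0,0.0067,0,0,0]' > mv.in && python3 steer.py mv.in | grep -E "pos|contact"; echo '[0.4,0.0013,0,0.001,0,0,0,0.4,0.0027,0,0.0022,0,0,0,0.4,0.0027,0,0.0022,0,0,0]' > mv.in && python3 steer.py mv.in | grep -E "pos|contact"
```

```text
tool_pos: [0.6371, 0.1754, 0.0363]
contact_force: [-0.6, -0.8, -0.2]
tool_pos: [0.6371, 0.1761, 0.0361]
contact_force: [0.9, -5.0, 1.8]
```

In the tool's units: 0.0025 m / 0.6 = 0.0042, 0.0013 m / 0.6 = 0.0022.

```bash
echo '[0.4,0.0022,0,0.0007,0,0,0,0.4,0.0042,0,0.0013,0,0,0,0.4,0.0042,0,0.0013,0,0,0]' > mv.in && python3 steer.py mv.in | grep -E "pos|contact"; echo '[0.4,0.0022,0,0.0007,0,0,0,0.4,0.0042,0,0.0013,0,0,0,0.4,0.0042,0,0.0013,0,0,0]' > mv.in && python3 steer.py mv.in | grep -E "pos|contact"
```

```text
tool_pos: [0.637, 0.1763, 0.0362]
contact_force: [-0.4, -8.3, 1.8]
tool_pos: [0.637, 0.1765, 0.0362]
contact_force: [0.7, -12.8, 2.4]
```

Clean horizontal press now; a little more to reach about 18 N.

In the tool's units: 0.0035 m / 0.6 = 0.0058, 0.003 m / 0.6 = 0.005.

```bash
echo '[0.4,0.0022,0,0.0007,0,0,0,0.4,0.005,0,0.0017,0,0,0,0.4,0.0058,0,0.002,0,0,0,0.4,0.0058,0,0.002,0,0,0,0.4,0.0058,0,0.002,0,0,0]' > mv.in && python3 steer.py mv.in | grep -E "pos|contact"
python3 - <<'E'
from h import *
s=r.get_state();print(tol(s["tool_pos"][:2]),s["contact_force"][:2]@N,s["contact_force"][:2]@U)
E
```

```text
tool_pos: [0.6369, 0.1768, 0.0363]
contact_force: [0.6, -19.4, 3.0]
[[29.51670932 27.07798615]] -19.017196977717447 -4.04529088285802
```

In the tool's units: -0.108 m / 0.6 = -0.18, -0.1 m / 0.6 = -0.1667.

```bash
echo '[0.4,-0.02,0,-0.0167,0,0,0,0.4,-0.0583,0,-0.0483,0,0,0,0,-0.025,0,-0.1083,0,0,0,0,0.025,-0.0167,-0.1633,0,0,0,0,0.05,-0.0833,-0.18,0,0,0,0,0.05,-0.1667,-0.18,0,0,0,0,0.05,-0.1667,-0.18,0,0,0,0,0.05,-0.1667,-0.18,0,0,0]' > mv.in && python3 steer.py mv.in| grep -E "pos|contact"
python3 - <<'E'
from h import *
block("13");s=r.get_state();print(tol(s["tool_pos"][:2]));go([*loc(-70,60),.13],down(13.92))
E
```

```text
tool_pos: [0.5471, 0.1177, 0.1426]
contact_force: [0.7, -0.8, -0.7]
top 6 [18.3 60.1]
[[40.1, 48.5], [40.4, 72.0], [17.9, 48.5], [18.5, 71.8], [-3.6, 47.8], [-3.6, 72.2]]
side 8 [28.1 62.3]
  yaw 0.21
[[-68.81362436  -8.85072167]]
d [ 0.0447 -0.0018  0.0539] rv [-0.5418 -0.5457  1.4928]
```

In the tool's units: 0.0539 m / 0.6 = 0.0898, 0.0447 m / 0.6 = 0.0745, 1.4928 rad / 1.5708 = 0.9503.

```bash
echo '[0,0.0745,-0.0033,0.0898,-0.3449,-0.3474,0.9503,0,0.0745,-0.0033,0.0898,-0.3449,-0.3474,0.9503,0,0.0745,-0.0033,0.0898,-0.3449,-0.3474,0.9503,0,0.0745,-0.0033,0.0898,-0.3449,-0.3474,0.9503,0,0.0745,-0.0033,0.0898,-0.3449,-0.3474,0.9503,0,0.0745,-0.0033,0.0898,-0.3449,-0.3474,0.9503,0,0.0745,-0.0033,0.0898,-0.3449,-0.3474,0.9503,0,0.0745,-0.0033,0.0898,-0.3449,-0.3474,0.9503,0,0.0745,-0.0033,0.0898,-0.3449,-0.3474,0.9503,0,0.0745,-0.0033,0.0898,-0.3449,-0.3474,0.9503]' > mv.in && python3 steer.py mv.in| grep -E "pos|contact"
python3 - <<'E'
from h import *
s=r.get_state();print(tol(s["tool_pos"][:2]));go([*loc(-65,60),.12],down(13.92))
E
```

```text
tool_pos: [0.5315, 0.1871, 0.1301]
contact_force: [-0.3, 0.8, -1.2]
[[-70.31874003  62.40711994]]
d [0.0042 0.0037 0.0102] rv [-0.0569 -0.0574  0.158 ]
```

In the tool's units: 0.01 m / 0.6 = 0.0167, 0.004 m / 0.6 = 0.0067, 0.158 rad / 1.5708 = 0.1006.

```bash
echo '[0,0.0067,0.0033,0.0167,-0.0362,-0.0365,0.1006,0,0.0067,0.0033,0.0167,-0.0362,-0.0365,0.1006,0,0.0067,0.0033,0.0167,-0.0362,-0.0365,0.1006,0,0.0067,0.0033,0.0167,-0.0362,-0.0365,0.1006]' > mv.in && python3 steer.py mv.in| grep -E "pos|contact"
python3 - <<'E'
from h import *
s=r.get_state();print(tol(s["tool_pos"][:2]));go([*loc(-50,60),.037],down(13.92))
E
```

```text
tool_pos: [0.5352, 0.1843, 0.1196]
contact_force: [0.3, -1.4, 0.3]
[[-67.39459039  58.8737853 ]]
d [ 0.0175 -0.001   0.0826] rv [-0.0012  0.0011  0.0042]
```

In the tool's units: 0.0826 m / 0.6 = 0.1377, 0.08 m / 0.6 = 0.1333.

```bash
echo '[0,0.0083,0,0.075,0,0,0,0,0.0167,0,0.1333,0,0,0,0,0.0292,-0.0017,0.1377,0,0,0,0,0.0292,-0.0017,0.1377,0,0,0,0,0.0292,-0.0017,0.1377,0,0,0,0,0.0292,-0.0017,0.1377,0,0,0]' > mv.in && python3 steer.py mv.in| grep -E "pos|contact"
python3 - <<'E'
from h import *
s=r.get_state();print(tol(s["tool_pos"][:2]));go([*loc(-30,60),.037],down(13.92))
E
```

```text
tool_pos: [0.5527, 0.1899, 0.0389]
contact_force: [0.1, 0.5, -0.4]
[[-48.99777986  60.06534478]]
d [0.019  0.0001 0.0019] rv [-0.0007 -0.0014  0.0024]
```

In the tool's units: 0.021 m / 0.6 = 0.035, 0.02 m / 0.6 = 0.0333.

```bash
echo '[0,0.0133,0,0.0017,0,0,0,0,0.0233,0,0.0033,0,0,0,0,0.0283,0,0.0033,0,0,0,0,0.0317,0,0.0033,0,0,0,0,0.0333,0,0.0033,0,0,0,0,0.035,0,0.0033,0,0,0,0,0.035,0,0.0033,0,0,0]' > mv.in && python3 steer.py mv.in| grep -E "pos|contact"
echo '[0,0.0017,0,-0.0008,0,0,0,0,0.0033,0,-0.0017,0,0,0,0,0.0033,0,-0.0017,0,0,0]' > mv.in && python3 steer.py mv.in| grep -E "pos|contact"
```

```text
tool_pos: [0.5717, 0.1949, 0.0349]
contact_force: [-1.1, 0.3, 0.1]
tool_pos: [0.5718, 0.195, 0.0353]
contact_force: [-5.2, -1.6, -2.1]
```

In the tool's units: 0.003 m / 0.6 = 0.005, 0.002 m / 0.6 = 0.0033.

```bash
echo '[0,0.0017,0,0,0,0,0,0,0.0033,0,0,0,0,0,0,0.005,0,0,0,0,0,0,0.005,0,0,0,0,0]' > mv.in && python3 steer.py mv.in| grep -E "pos|contact"
echo '[0,0.0017,0,-0.0008,0,0,0,0,0.0033,0,-0.0017,0,0,0,0,0.005,0,-0.0017,0,0,0,0,0.005,0,-0.0017,0,0,0]' > mv.in && python3 steer.py mv.in| grep -E "pos|contact"
```

```text
tool_pos: [0.5718, 0.1949, 0.0351]
contact_force: [-10.4, -3.6, 3.7]
tool_pos: [0.5717, 0.195, 0.0352]
contact_force: [-14.1, -3.5, 1.7]
```

In the tool's units: 0.002 m / 0.6 = 0.0033, -0.001 m / 0.6 = -0.0017.

```bash
echo '[0,0.0017,0,-0.0008,0,0,0,0,0.0033,0,-0.0017,0,0,0,0,0.0033,0,-0.0017,0,0,0,0,0.0033,0,-0.0017,0,0,0]' > mv.in && python3 steer.py mv.in| grep -E "pos|contact"
echo '[0,-0.02,0,0,0,0,0,0,-0.05,0,0,0,0,0,0,-0.0583,0,-0.0667,0,0,0,0,-0.125,0,-0.1417,0,0,0,0,-0.125,0.0667,-0.1417,0,0,0,0,-0.125,0.15,-0.1417,0,0,0,0,-0.125,0.2333,-0.1417,0,0,0,0,-0.125,0.3,-0.1417,0,0,0,0,-0.125,0.3,-0.1417,0,0,0,0,-0.125,0.3,-0.1417,0,0,0]' > mv.in && python3 steer.py mv.in| grep -E "pos|contact"
echo '[0,0,0,0,0,0,0,0,0,0,0,0,0,0,0,0,0,0,0,0,0]' > mv.in && python3 steer.py mv.in
python3 - <<'E'
from h import *
block("14")
a=cv2.imread("pics/side0.png")[240:480,160:480];b=cv2.imread("pics/side14.png")[240:480,160:480];cv2.imwrite("pics/c14.png",cv2.resize(np.hstack([a,b]),(800,300)))
E
```

```text
tool_pos: [0.5717, 0.195, 0.0354]
contact_force: [-15.7, -5.7, -0.7]
tool_pos: [0.5545, 0.0035, 0.1236]
contact_force: [-0.2, 0.8, -1.1]
clock: 35.0
tool_pos: [0.553, 0.0063, 0.123]
eef_rot: [0.992, 0.124, -0.001, -0.0]
contact_force: [0.5, 0.2, 0.2]
opening: 0.005
finger_force: 0.0
top 6 [18.5 60. ]
[[40.0, 47.9], [40.4, 72.0], [18.2, 48.3], [19.1, 71.8], [-3.3, 48.1], [-3.4, 71.9]]
side 8 [28.2 62.2]
  yaw 0.04
```

View pics/c14.png

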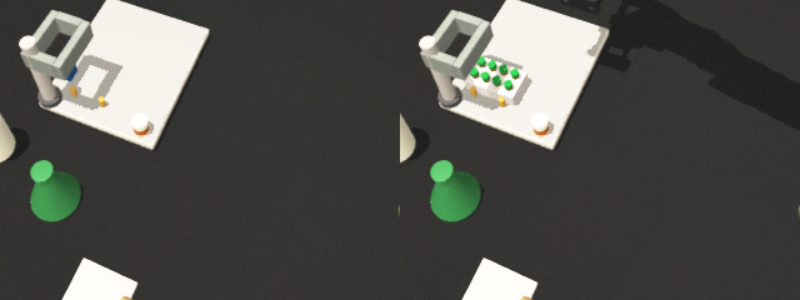

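The block sits home and square against the pins at crop (473,91) and (502,101). The small jar at (541,126), the flask and the bottle have not moved, and the robot is clear.

```bash
python3 -c "
from plant import r, snapshot, camera_params, finish_job
print(finish_job())"
```

```text
the job is handed in; nothing more can be done
None
```

The vial block is at home under the light frame: square to within the cameras' accuracy (about 2 mm), pressed at about 19 N against both pins and then about 17 N against the end stop, released, and handed in at about 35 s. I did both presses twice, because the first pin press also pushed down on the block. No verdict was shown.

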